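# Chock the pipe and draw the stop rod

### The job

The steel pipe on the sloping lower shelf of the plywood rack is kept from rolling out only by the sliding stop rod, and it is to be unloaded next. Bring the black wedge chock in under the rod, nose first, push it home snugly against the low side of the pipe at about the middle of its length, and let go of it; only then pull the rod all the way out to the side by its knob, so that the pipe rests quietly on the chock alone, still square on the shelf and practically where it was. Do not disturb the screw carton and tape roll on top of the rack, the tape measure or the notepad.

Things in the scene. Friction and masses are not known exactly. Their poses are not given: they have to be found in the camera images.
- rack: Plywood two-tier stock rack fixed on the bench, 240 deep (x) x 230 wide (y) x 228 mm high. Origin: centre of its underside; -x is the open front, z up. Between 15 mm thick sides (y = +-100 mm inside, rising 70 mm above it) a lower shelf slopes 9 degrees down to the front.
- shelf_mid (a point): Middle of the sloping lower shelf's upper surface, 65 mm above the bench, at the rack's x = y = 0. The surface is 46 mm high at its front edge (rack x = -120 mm) and 84 mm at its rear (x = +120 mm), flat across y.
- top_edge (a point): Middle of the lower front edge of the rack's flat top shelf, 216 mm above the bench, at rack x = -110 mm. The top shelf overhangs all of the sloping shelf behind this edge, so to work there the tool must lean back 30 to 40 degrees towards the open front.
- pipe: Steel pipe, 80 mm outside diameter, 170 mm long, 0.5 to 0.85 kg, lying across the sloping shelf and leaning on the rod; it rolls freely. Origin: its centre; y = its axis, parallel to the rack's y (x and z turn as it rolls). It touches the shelf 40 mm from its centre, square to the slope.
- chock: Solid black rubber wedge, 106 long (x) x 50 wide (y) x 38 mm high, about 0.2 kg, starts on the bench. Origin: centre of its underside; x points to its thin nose. A 38 mm high block from the tail (x = -53 mm) to x = -7, then a plane face falling at 31 degrees to the nose. Grip the block across its 50 mm, near x = -30. Rubber grips the plywood: on the slope it stays where it is let go.
- nose (a point): Middle of the chock's lower front edge, 53 mm ahead of its origin; the nose is 2 mm thick here. On the slope the wedge face meets the pipe when this edge is 14 mm short of (down the slope from) the line where the pipe touches the shelf.
- stop_rod (a joint): Steel stop rod, 12 mm thick, across the pipe's low side; value: metres drawn out. 0 = in, tip 30 mm past the rack's middle (y = +30 mm); 0.125 = out, at its end stop. Slides along the rack's -y with about 2.5 N friction and stays where left. Its centre is at rack x = -42, z = 111 mm, 52 mm off the sloping shelf, so the chock passes beneath.
- knob (a point): Centre of the rod's black barrel knob, 30 mm thick, 36 mm long along the rack's y, 111 mm above the bench, on the rack's -y side; 80 mm outside the side wall when the rod is in. Axes as the rack's. Grip it from above across the rack's x, pull along the rack's -y.
- screw_carton: Carton of screws on the rack's top shelf, 71 x 110 x 46 mm, origin centre of its underside. Bystander.
- tape_roll: Roll of masking tape on the rack's top shelf, 100 mm across, 25 mm high, origin centre of its underside. Bystander.
- measure: Yellow tape measure on the bench, 34 x 97 x 69 mm, origin centre of its underside. Bystander.
- pad: Spiral notepad lying on the bench, 148 x 109 x 14 mm, origin centre of its underside. Bystander.
Things that resemble listed ones, but are neither listed nor needed, are in the scene too. What is shaped like the chock but pink or red is not meant.

How it is judged:
On the way, in this order (a step that is already met when the one before it is completed fails the run):
1. the chock is set against the low side of the pipe and let go, with the stop rod still in (contact force between chock and pipe above 0.05 N and contact force between the fingers and chock below 0.05 N and value of joint stop_rod below 0.03 m), for 0.2 s.
2. the stop rod is fully drawn (value of joint stop_rod above 0.115 m), for 0.2 s.
At the end, for the whole second after the job is handed in: The rod is drawn out to within 10 mm of its end stop; the pipe rests at a standstill against the chock, its centre within 30 mm of where it began and its axis within 7 degrees of square on the rack; carton, tape roll, tape measure and notepad have not moved more than 20 mm (value of joint stop_rod above 0.115 m and contact force between chock and pipe above 0.1 N and distance of pipe from where it was at the start of the episode below 0.03 m and angle between the y axis of pipe and the y axis of rack, either way round below 0.12 rad and linear speed of each of pipe, chock below 0.01 m/s); the robot touches nothing.
It fails at once if the pipe is shoved or rolls more than 45 mm from where it lay (distance of pipe from where it was at the start of the episode above 0.045 m).
It fails at once if a bystander (screw carton, tape roll, tape measure, notepad) is shifted more than 20 mm (distance of any of screw_carton, tape_roll, measure, pad from where it was at the start of the episode above 0.02 m).
It also fails if it takes over 58 s, if anything falls off the work surface, if the arm or the gripper's body presses on something with over 40 N, if the wrist force passes 120 N, or if a joint passes its speed limit or range.

### The arm

A 7-joint arm with a two-finger parallel gripper is mounted at the origin on a cart in front of the work surface, level with it; the furniture and walls round the work are solid. World frame = base frame: x ahead of the robot, y to its left, z up, the work surface at z = 0. Lengths are in m, angles in rad, forces in N, time in s.
With the tool pointing down it reaches from about 0.35 to 0.9 m from the base axis. Payload 19.9 kg.
Tool frame: the origin (TCP) lies between the finger pads; the fingertips stand 19 mm ahead of it and the grasp point (between the pads) is the TCP; z points along the fingers, y is the line along which they close (so a half turn about z gives the same grasp; the last joint's range is limited). The gripper opens to 94 mm and grips with 3 to 60 N. Pads are 16 mm wide; open, the fingers measure 119 mm over their backs; the gripper's body (75 mm by 177 mm) begins 78 mm behind the grasp point.
Start: joints at [-1.353, 0.417, -0.01, 1.614, 0.005, 1.111, -0.053], TCP at [0.16, 0.604, 0.224] pointing down, gripper open.
Joint ranges: [-2.81, 2.81], [-0.39, 2.02], [-1.27, 1.25], [0.06, 2.57], [-1.19, 4.33], [0.19, 2], [-2.82, 2.82]. Speed limits (rad/s): [1.89, 1.89, 2.39, 2.39, 3.01, 3.01, 3.01].

### API

Orientations are given as a 3x3 rotation matrix whose columns are the frame's x, y, z axes.
In Python, from rig import robot gives the robot as it stands. Calls block until the motion is done:
- robot.move_ptp(position, orientation): joint-space move of the TCP to a pose.
- robot.move_linear(position, velocity=0.15, frame=None, threshold=None): straight line of the TCP; frame=None keeps the orientation; velocity is the mean speed in m/s. With threshold (N) it stops when the force on the tool has changed by that much, and returns True; else False.
- robot.goto_joints(angles): joint-space move.
- robot.gripper_to(opening): finger opening in m; the grip force is fixed at half the most; returns when the fingers have stopped.
- robot.pause(seconds).
- robot.ik(position, orientation): joint angles nearest the present ones, or None.
- robot.get_state(): the state.
- robot.grab_frame(name): name is "side" or "top" or "wrist"; returns the picture (480x640x3 uint8, red, green, blue); there is no depth.
- robot.camera_info(name): a dict with "fx", "fy", "cx", "cy" (pixels), "rvec" (rotation vector, rad) and "tvec" (3), from world to camera coordinates, as OpenCV has them. Camera axes: x right, y down, z forward; pixel columns grow to the right and rows downward; lengths in m; the calibration is good to about 2 mm. A picture is of the moment at which its call begins: read the wrist's pose just before it. camera_info takes no time and is no camera call; for the wrist camera it gives the pose at the moment of the call.
A pose or a line that the arm cannot do raises robot.PlanningError and nothing moves.
- robot.sign_off(): hands the job in; it is judged then, once.
The state is a dict: "time": time; "qpos": joint angles; "joint_vel": joint speeds; "effort": joint torques, N m; "ee_pos": TCP position; "tool_rot": TCP orientation; "force": force on the tool from outside, world axes, zero at the start; "moment": the same for the moment, N m; "opening": finger opening in m; "grasp_force": force on a finger pad.
Only numpy, scipy, OpenCV 4.12 (cv2) and the standard library are available. Lean on these libraries where they do the work, as an engineer would, in place of code of your own. Each camera call takes 0.05 s, during which the arm holds its last target. There are 200 camera calls.

## Working session

There is one attempt and no reset: what is moved stays moved. The work goes in short steps, each a Python script; the robot and the scene stay as the last script left them, time stands still between calls to the robot, and variables do not carry over. Pictures are saved under pics/ and viewed, at most 12 in all, crops included, and the job is handed in when it is done.

```bash
mkdir -p pics; ls
python3 - <<'E'
from rig import robot
import cv2
for n in("side","top"):
    im=robot.grab_frame(n); cv2.imwrite(f"pics/{n}0.png",im[:,:,::-1])
    c=robot.camera_info(n); R=cv2.Rodrigues(c["rvec"])[0]; print(n,c,"\npos",-R.T@c["tvec"])
print(robot.get_state())
E
```

```text
pics
side {'fx': 572.698659459226, 'fy': 572.698659459226, 'cx': 319.351028480769, 'cy': 243.20211947889302, 'rvec': array([ 0.64009894, -2.25102305,  1.55267892]), 'tvec': array([0.58012557, 0.19577854, 1.21463711])} 
pos [-0.09220678  1.20772335  0.61896723]
top {'fx': 456.47988570863134, 'fy': 456.47988570863134, 'cx': 317.781837468908, 'cy': 238.07235713412285, 'rvec': array([ 1.98383141, -2.2488822 ,  0.23534874]), 'tvec': array([0.24673728, 0.58327676, 1.05709293])} 
pos [0.38358406 0.20406086 1.15315175]
{'time': 0.1, 'qpos': array([-1.35350014,  0.4179168 , -0.01030655,  1.61409555,  0.00472896,
        1.11073471, -0.05299325]), 'joint_vel': array([ 8.27003636e-04, -9.28990717e-05, -9.33370245e-04, -1.67071136e-03,
        8.76895196e-04, -4.34365370e-04, -5.45691473e-04]), 'effort': array([ 1.14133647e-03, -8.52563953e+01,  6.40205126e-01, -4.26692784e+01,
       -4.88296850e-02,  1.64514582e-02,  2.51972438e-05]), 'ee_pos': array([0.15988089, 0.60387065, 0.22389401]), 'tool_rot': array([[-9.66706642e-01,  2.55887155e-01, -1.80096404e-04],
       [ 2.55887194e-01,  9.66706003e-01, -1.11713640e-03],
       [-1.11760581e-04, -1.12602754e-03, -9.99999360e-01]]), 'force': array([-0.38689554, -0.25630886, -0.55308707]), 'moment': array([-0.0314995 ,  0.05692777, -0.08688904]), 'grasp_force': 0.0, 'opening': 0.09371218412496726}
```

View pics/side0.png

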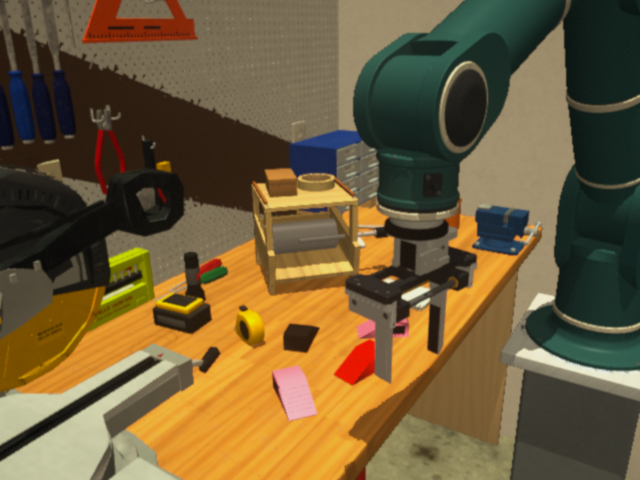

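View pics/top0.png

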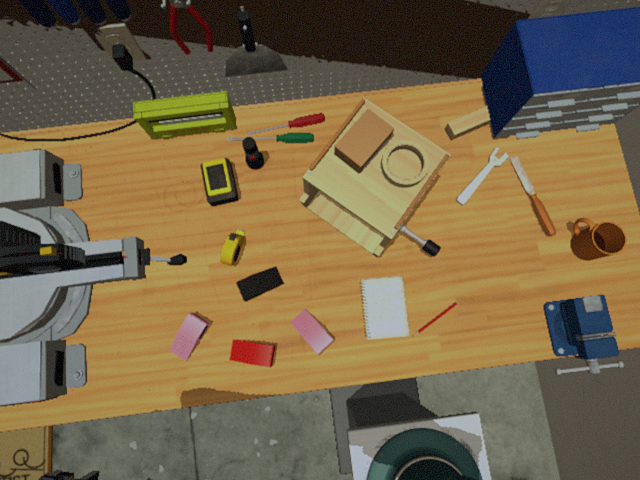

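The side view shows the rack with the pipe at about (305,235) and the black chock at (300,337). In the top view the rack's front edge runs (305,200)–(380,252), the knob is at (430,247) and the chock at (260,283). Next I'll zoom in on these.

```bash
cat > h.py <<'E'
import numpy as np, cv2
from rig import robot
def cam(n):
    c=robot.camera_info(n); R=cv2.Rodrigues(np.array(c["rvec"]))[0]
    K=np.array([[c["fx"],0,c["cx"]],[0,c["fy"],c["cy"]],[0,0,1]]); return K,R,np.array(c["tvec"])
def ray(C,p):
    K,R,t=C; d=R.T@np.linalg.inv(K)@[p[0],p[1],1]; return -R.T@t,d/np.linalg.norm(d)
def onz(C,p,z):
    o,d=ray(C,p); return o+d*(z-o[2])/d[2]
def tri(C1,p1,C2,p2):
    o,d=ray(C1,p1);q,e=ray(C2,p2); A=np.c_[d,-e]; s=np.linalg.lstsq(A,q-o,rcond=None)[0]
    a,b=o+s[0]*d,q+s[1]*e; return (a+b)/2,np.linalg.norm(a-b)
def proj(C,P):
    K,R,t=C; v=K@(R@np.array(P)+t); return v[:2]/v[2]
E
python3 - <<'E'
from h import *
t=cv2.imread("pics/top0.png"); s=cv2.imread("pics/side0.png")
def z(im,x,y,w,h,k): return cv2.resize(im[y:y+h,x:x+w],None,fx=k,fy=k,interpolation=cv2.INTER_CUBIC)
a=z(t,220,90,230,220,2.6)[:600,:598]
cv2.imwrite("pics/c1.png",a)
b=z(s,225,155,180,205,2.9)[:600]
cv2.imwrite("pics/c2.png",b)
print(proj(cam("top"),robot.get_state()["ee_pos"]),proj(cam("side"),robot.get_state()["ee_pos"]))
for n,im in(("top",t),("side",s)):
    m=(im.max(2)<60).astype(np.uint8)
    N,L,S,c=cv2.connectedComponentsWithStats(m)
    for i in range(1,N):
        if S[i,4]>60:
            print(n,S[i],c[i],cv2.boxPoints(cv2.minAreaRect(np.argwhere(L==i)[:,::-1].astype(np.float32))).round(1).tolist())
E
```

```text
[118.87379354 482.00346574] [410.19296123 352.89979516]
top [   0    0  175   51 4995] [92.11851852 15.14534535] [[0.0, 50.0], [0.0, 0.0], [174.0, 0.0], [174.0, 50.0]]
top [  174     0   359   138 22704] [380.05073996  38.01836681] [[162.5, 69.30000305175781], [188.60000610351562, -58.900001525878906], [548.5999755859375, 14.600000381469727], [522.4000244140625, 142.8000030517578]]
top [112  44  44  55 555] [127.85405405  63.32252252] [[106.69999694824219, 49.20000076293945], [120.69999694824219, 39.79999923706055], [158.5, 95.5999984741211], [144.5, 105.0999984741211]]
top [225  52  62  25 837] [255.11111111  65.57706093] [[222.89999389648438, 57.5], [284.0, 50.20000076293945], [286.29998779296875, 69.19999694824219], [225.1999969482422, 76.5999984741211]]
top [  0  56  32  30 261] [10.24137931 71.68199234] [[-13.0, 70.0], [0.10000000149011612, 55.900001525878906], [31.299999237060547, 84.69999694824219], [18.200000762939453, 98.80000305175781]]
top [148 111  75  12 132] [184.12121212 116.65151515] [[147.89999389648438, 119.80000305175781], [221.89999389648438, 110.9000015258789], [
[... 5669 characters left out ...]
60000610351562, 366.5], [212.0, 346.0], [219.5, 351.6000061035156], [204.1999969482422, 372.1000061035156]]
side [   0  358  159  102 1865] [ 72.1383378  408.88632708] [[-5.900000095367432, 449.5], [152.0, 351.3999938964844], [158.3000030517578, 361.5], [0.4000000059604645, 459.6000061035156]]
side [ 511  371  123  109 5027] [580.49134673 432.65824547] [[510.6000061035156, 479.0], [524.2000122070312, 370.79998779296875], [638.0999755859375, 385.0], [624.5999755859375, 493.20001220703125]]
side [103 456  11  24 116] [109.23275862 469.55172414] [[102.69999694824219, 478.8999938964844], [111.5999984741211, 455.79998779296875], [118.5999984741211, 458.5], [109.69999694824219, 481.6000061035156]]
```

View pics/c1.png

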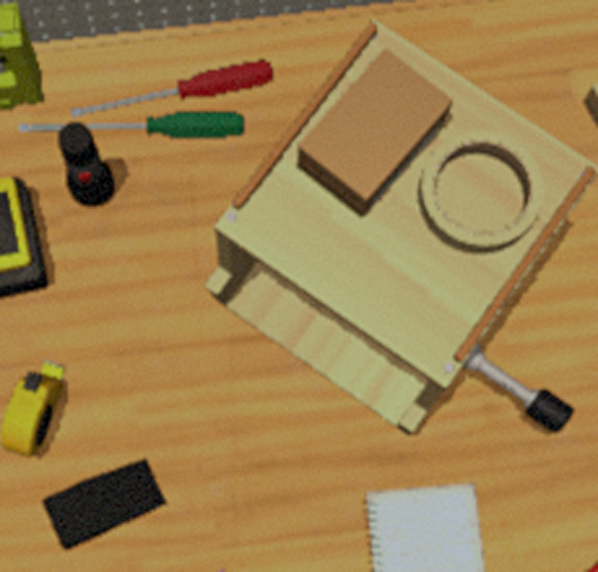

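View pics/c2.png

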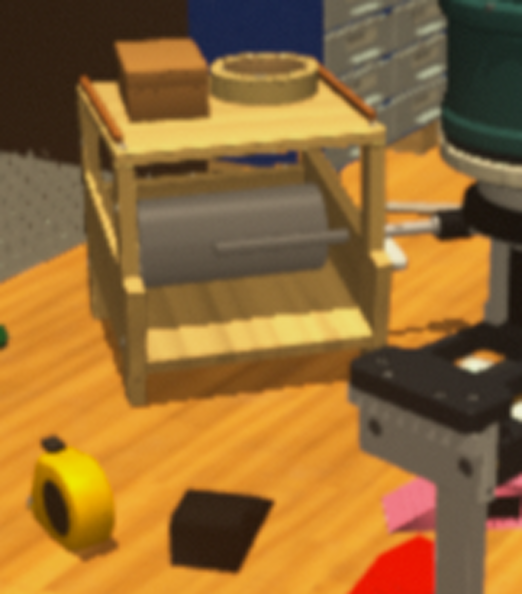

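The top crop shows the rack top corners at about (303,178), (391,239), (364,98) and (449,155), with the rod running to the knob at (431,248). In the side crop the pipe lies behind the rod. The chock's block end faces the camera and its nose points away, right in the top view, towards −y. I'll turn these into coordinates.

Run:
```python
from h import *
T,S=cam("top"),cam("side")
t=lambda x,y:(220+(x+.5)/2.6-.5,90+(y+.5)/2.6-.5); s=lambda x,y:(225+(x+.5)/2.9-.5,155+(y+.5)/2.9-.5)
np.set_printoptions(precision=4,suppress=True)
for n,a,b in [("FL",t(217,230),s(120,152)),("FR",t(445,388),s(384,133)),("carton",t(362,212),s(134,117)),("knob in end",t(537,398),s(440,228)),("chock tailtop L",t(43,500),s(185,490))]:
    print(n,*tri(T,a,S,b), onz(T,a,.228))
for n,a in [("RL",t(375,20)),("RR",t(595,168))]: print(n,onz(T,a,.228))
print("knob",onz(T,(430.85,247.73),.115))
im=cv2.imread("pics/top0.png"); m=(im.max(2)<60).astype(np.uint8)
N,L,St,c=cv2.connectedComponentsWithStats(m); i=L[283,259]
cn=max(cv2.findContours((L==i).astype(np.uint8),0,2)[0],key=cv2.contourArea)
q=cv2.boxPoints(cv2.minAreaRect(cn)); print(q)
# assume tail left (z .038), nose right (z .002)
for z in (.038,.002):
    P=np.array([onz(T,p,z) for p in q]); print(z,P)
sim=cv2.imread("pics/side0.png")
for nm,C in(("measure",onz(T,(232,247),.06)),("padlefttop",onz(T,(362,280),.014)),("gripperTCP",0*T[2])): print(nm,C)
print(robot.camera_info("wrist"))
```

```text
FL [0.7079 0.192  0.2297] 0.001460582384315961 [0.7079 0.1916 0.228 ]
FR [0.5555 0.027  0.2253] 0.0019586016434106623 [0.5541 0.0271 0.228 ]
carton [0.7367 0.0868 0.2239] 0.0606858178242862 [0.7085 0.0715 0.228 ]
knob in end [ 0.5559 -0.0768  0.1086] 0.00205189409346831 [ 0.537  -0.0443  0.228 ]
chock tailtop L [0.5242 0.3777 0.0605] 0.006392572166880818 [0.505  0.3525 0.228 ]
RL [0.8777 0.0358 0.228 ]
RR [ 0.7226 -0.1257  0.228 ]
knob [ 0.5429 -0.0832  0.115 ]
[[236.1028 282.226 ]
 [274.6028 264.726 ]
 [283.1302 283.4863]
 [244.6302 300.9863]]
0.038 [[0.5294 0.3833 0.038 ]
 [0.5607 0.2854 0.038 ]
 [0.512  0.2696 0.038 ]
 [0.4815 0.3669 0.038 ]]
0.002 [[0.5342 0.3891 0.002 ]
 [0.5664 0.288  0.002 ]
 [0.5162 0.2717 0.002 ]
 [0.4846 0.3721 0.002 ]]
measure [0.6134 0.3821 0.06  ]
padlefttop [0.4989 0.0743 0.014 ]
gripperTCP [0. 0. 0.]
{'fx': 403.72748933669135, 'fy': 403.72748933669135, 'cx': 317.3054072959432, 'cy': 240.45604246993153, 'rvec': array([-2.333 , -1.7956, -0.2149]), 'tvec': array([-0.6247, -0.0246,  0.3901])}
```

```bash
cat >> h.py <<'E'
np.set_printoptions(precision=4,suppress=True)
def u(deg): a=np.radians(deg); return np.array([np.cos(a),np.sin(a),0])
def tool(yaw,lean,sgn):
    """tool z pointing down, leaning back from heading yaw; fingers close across the heading"""
    f=u(yaw); l=np.radians(lean); z=np.sin(l)*f-np.cos(l)*np.array([0,0,1.]); y=sgn*np.cross([0,0,1.],f)
    return np.c_[np.cross(y,z),y,z]
class Rack:
    yaw=-43.0; c=np.array([.712,.0356,0])
    @classmethod
    def P(k,x,y,z): return k.c+x*u(k.yaw)+y*u(k.yaw+90)+np.array([0,0,z])
    @classmethod
    def S(k,s,y,h):  # slope coords: s up the slope, h off the shelf
        a=np.radians(9); return k.P(s*np.cos(a)-h*np.sin(a),y,.065+s*np.sin(a)+h*np.cos(a))
E
python3 - <<'E'
from h import *
ch=np.array([.523,.3275,0])
for sg in(1,-1):
    for nm,p,R in [("above",ch+[0,0,.3],tool(-69.4,0,sg)),("grasp",ch-u(-69.4)*.03+[0,0,.028],tool(-69.4,28,sg)),("pre",Rack.S(-.25,0,.035),tool(-43,37,sg)),("home",Rack.S(-.087,0,.028),tool(-43,37,sg)),
      ("knob",Rack.P(-.042,-.195,.111),tool(-43,0,sg)),("knobk",Rack.P(-.042,-.195,.111),tool(-43+180,0,sg)),("knobout",Rack.P(-.042,-.32,.111),tool(-43+180,0,sg)),("over",Rack.P(-.042,-.195,.30),tool(-43,0,sg))]:
        try:print(sg,nm,p,robot.ik(p,R))
        except Exception as e: print(sg,nm,repr(e))
robot.move_ptp(ch-u(-69.4)*.03+np.array([0,0,.28]),tool(-69.4,0,1) if robot.ik(ch+[0,0,.3],tool(-69.4,0,1)) is not None else tool(-69.4,0,-1))
for n in("wrist","side","top"):
    if n=="wrist": C=cam("wrist"); np.savez("w1.npz",K=C[0],R=C[1],t=C[2])
    cv2.imwrite(f"pics/{n}1.png",robot.grab_frame(n)[:,:,::-1])
print(robot.get_state()["time"],robot.get_state()["qpos"])
E
```

```text
1 above [0.523  0.3275 0.3   ] [-0.8764  0.3581  0.3534  1.5523 -0.128   1.2541 -0.1441]
1 grasp [0.5124 0.3556 0.028 ] [-1.1314  0.8156  0.3869  1.6183  0.1857  0.9837 -0.5885]
1 pre [0.5274 0.2077 0.0605] [-1.159   0.6215  0.4782  2.0418  0.69    0.6103 -0.5325]
1 home [0.646  0.0972 0.079 ] [-0.8913  0.6515  0.5365  1.9389  0.6617  0.4837 -0.236 ]
1 knob [ 0.5483 -0.0784  0.111 ] [-0.5396  0.5631  0.8185  1.9105 -0.5232  0.8948  1.3618]
1 knobk [ 0.5483 -0.0784  0.111 ] [-0.6984  0.7039  1.0823  1.9145 -0.7485  0.997  -1.5908]
1 knobout [ 0.463  -0.1698  0.111 ] [-0.5564  0.5804  1.0858  2.0604 -0.6657  0.9034 -1.4168]
1 over [ 0.5483 -0.0784  0.3   ] [-0.6454  0.3158  0.9148  1.7221 -0.2639  1.2339  1.1541]
-1 above [0.523  0.3275 0.3   ] [ 0.1301  0.5539 -1.0843  1.5168  0.4944  1.3698  2.5096]
-1 grasp [0.5124 0.3556 0.028 ] [-0.7332  0.7848 -0.1911  1.6023  0.6215  1.1221  2.2363]
-1 pre [0.5274 0.2077 0.0605] [-0.6704  0.5686 -0.1254  2.0252  1.0515  0.8525  2.3441]
-1 home [0.646  0.0972 0.079 ] [-0.4473  0.5821 -0.0344  1.9235  1.0881  0.7162  2.6057]
-1 knob [ 0.5483 -0.0784  0.111 ] [-0.6984  0.7039  1.0823  1.9145 -0.7485  0.997  -1.5908]
-1 knobk [ 0.5483 -0.0784  0.111 ] [-0.5396  0.5631  0.8185  1.9105 -0.5232  0.8948  1.3618]
-1 knobout [ 0.463  -0.1698  0.111 ] [-0.4929  0.5197  0.9831  2.0591 -0.5753  0.8627  1.6427]
-1 over [ 0.5483 -0.0784  0.3   ] [-0.7556  0.3764  1.0872  1.7246 -0.3495  1.2542 -1.9072]
1.85 [-0.9057  0.3834  0.3314  1.5611 -0.1302  1.2192 -0.1901]
```

View pics/wrist1.png

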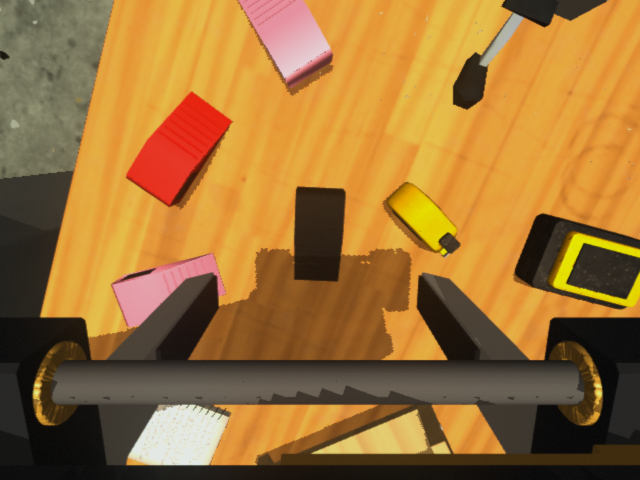

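The wrist view shows the black chock at (295–345, 187–280) with the measure to its right at (423,218). The nose direction isn't clear yet, so I'll stretch the contrast and put it beside the new side view.

Run:
```python
from h import *
w=cv2.imread("pics/wrist1.png"); s=cv2.imread("pics/side1.png"); t=cv2.imread("pics/top1.png")
g=lambda im,k:np.clip(im.astype(float)*k,0,255).astype(np.uint8)
a=cv2.resize(g(w[175:295,275:365],4),None,fx=4,fy=4,interpolation=cv2.INTER_CUBIC)
b=cv2.resize(g(s[315:360,270:330],4),(400,300),interpolation=cv2.INTER_CUBIC)
c=cv2.resize(s[190:260,330:420],(400,300),interpolation=cv2.INTER_CUBIC)
o=np.zeros((600,800,3),np.uint8); o[:480,:360]=a; o[:300,400:]=b; o[300:,400:]=c
cv2.imwrite("pics/m1.png",o)
```

```text
(no output)
```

View pics/m1.png

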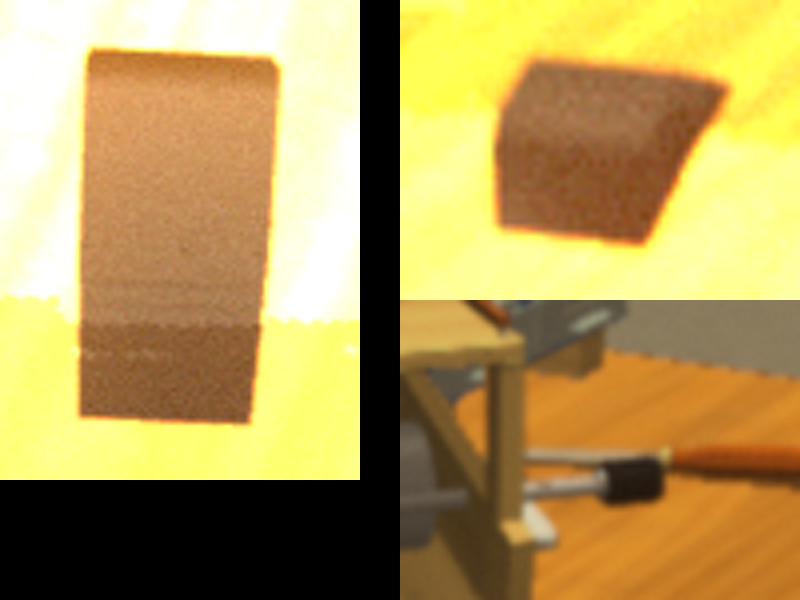

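The block and its rounded tail are at the top of the wrist view, and the narrower nose at the bottom points to −y, as assumed. In the new side view the knob centre is at about (382,232). I'll locate the chock and knob from two views each.

Run:
```python
from h import *
d=np.load("w1.npz"); W=(d["K"],d["R"],d["t"]); T,S=cam("top"),cam("side")
print("wcam",-W[1].T@W[2])
w=lambda x,y:(275+(x+.5)/4-.5,175+(y+.5)/4-.5)
tl,tr,nl,nr=w(90,50),w(278,56),w(80,416),w(250,423)
A=[onz(W,tl,.038),onz(W,tr,.038)];B=[onz(W,nl,.001),onz(W,nr,.001)]
print(A,B)
tm,nm=np.mean(A,0),np.mean(B,0); v=(nm-tm)[:2]
print("len",np.linalg.norm(v),"widths",np.linalg.norm(A[0]-A[1]),np.linalg.norm(B[0]-B[1]),"yaw",np.degrees(np.arctan2(v[1],v[0])),"tail",tm,"nose",nm)
# heights by two views: top cam corners (236.1,282.2),(244.6,301) tail ; (274.6,264.7),(283.1,283.5) nose
mid=lambda a,b:((a[0]+b[0])/2,(a[1]+b[1])/2)
print("tail2",tri(T,mid((236.1,282.2),(244.6,301)),W,mid(tl,tr)),"nose2",tri(T,mid((275.1,264.7),(283.6,283.5)),W,mid(nl,nr)))
k,e=tri(T,(430.85,247.73),S,(382.2,232.2)); print("knob",k,e, "pred",Rack.P(-.042,-.195,.111))
q=k-Rack.c; print("knob in rack",q@u(-43),q@u(47))
```

```text
wcam [0.4872 0.421  0.4402]
[array([0.4836, 0.3735, 0.038 ]), array([0.5278, 0.3886, 0.038 ])] [array([0.5165, 0.2699, 0.001 ]), array([0.5628, 0.2852, 0.001 ])]
len 0.10894447345867422 widths 0.046735970028254616 0.04877092820558279 yaw -71.84322638050058 tail [0.5057 0.3811 0.038 ] nose [0.5397 0.2775 0.001 ]
tail2 (array([0.5073, 0.3787, 0.0156]), np.float64(0.001114861832555952)) nose2 (array([0.54  , 0.2785, 0.0042]), np.float64(0.0014569192735629972))
knob [ 0.5426 -0.0845  0.1116] 0.0017979707238691372 pred [ 0.5483 -0.0784  0.111 ]
knob in rack -0.04199137169085004 -0.203389133230513
```

The chock centre is (0.5236, 0.3275) with yaw −71.6°, and its tail-to-nose length comes out at 105 mm as expected. The knob is at z = 0.112. I'll grasp with a 26° lean, which becomes 35° on the slope.

Run:
```python
from h import *
yw=-71.6; R=tool(yw,26,1); g=np.array([.5236,.3275,.028])-.03*u(yw); z=R[:,2]
robot.gripper_to(.078)
robot.move_ptp(g-.12*z,R)
print(robot.move_linear(g,velocity=.12,threshold=8), robot.get_state()["ee_pos"]-g)
robot.gripper_to(.03)
s=robot.get_state(); print(s["opening"],s["grasp_force"],s["force"],s["time"])
robot.move_linear(g+[0,0,.10],velocity=.15)
P=Rack.S(-.24,0,.045); R2=tool(Rack.yaw,35,1)
robot.move_ptp(P,R2)
C=cam("wrist"); np.savez("w2.npz",K=C[0],R=C[1],t=C[2])
cv2.imwrite("pics/wrist2.png",robot.grab_frame("wrist")[:,:,::-1])
cv2.imwrite("pics/side2.png",robot.grab_frame("side")[:,:,::-1])
s=robot.get_state(); print(s["opening"],s["grasp_force"],s["force"],s["time"],s["ee_pos"],P)
```

```text
False [0.0002 0.0007 0.0006]
0.04992196750989737 29.9732905626297 [-0.9102  0.9771  2.2894] 4.6833
0.049890544979812296 29.97153550386429 [ 0.7438 -1.3225 -2.5851] 6.3 [0.5339 0.2031 0.0719] [0.5335 0.2021 0.0719]
```

View pics/wrist2.png

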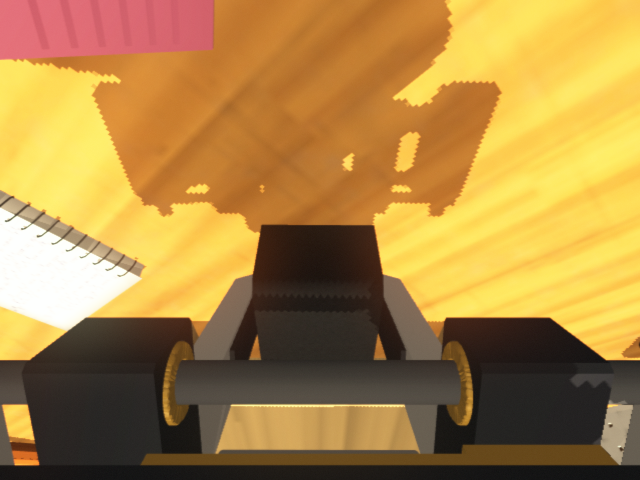

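View pics/side2.png

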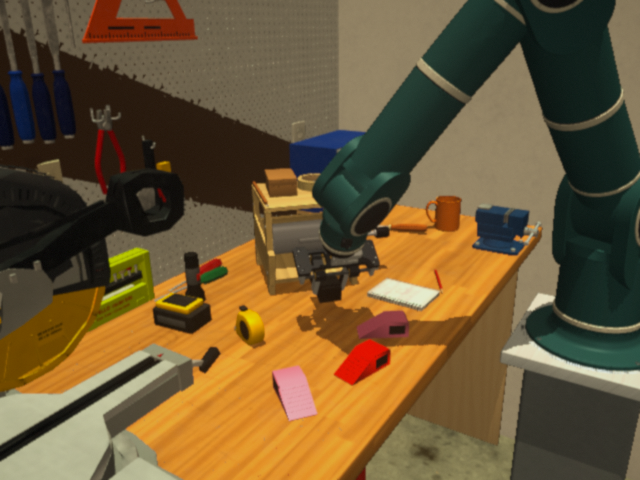

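The chock is held (opening 49.9 mm) with its nose towards the rack, and the notepad and measure are undisturbed. Before going in, I'll check the rack's lateral centre against more points.

Run:
```python
from h import *
T,S=cam("top"),cam("side")
t=lambda x,y:(220+(x+.5)/2.6-.5,90+(y+.5)/2.6-.5); s=lambda x,y:(225+(x+.5)/2.9-.5,155+(y+.5)/2.9-.5)
rk=lambda p:((p-Rack.c)@u(-43),(p-Rack.c)@u(47),p[2])
for n,p in [("FLtop",onz(T,t(217,230),.228)),("FRtop",onz(T,t(445,388),.228)),("RL",onz(T,t(375,20),.228)),("RR",onz(T,t(595,168),.228)),
 ("wallFL out",onz(T,t(206,287),.116)),("wallFR out",onz(T,t(412,434),.116)),("sh L",onz(T,t(226,299),.046)),("sh R",onz(T,t(400,424),.046)),
 ("plateFL side",onz(S,s(120,152),.228)),("plateFR side",onz(S,s(384,133),.228)),
 ("side shelf FL",onz(S,s(147,363),.046)),("side shelf FR",onz(S,s(371,337),.046)),("tri wallFL",tri(T,t(206,287),S,s(124,288))[0]),("tri wallFR",tri(T,t(412,434),S,s(388,262))[0])]: print(n,np.array(rk(p)))
im=robot.grab_frame("top"); cv2.imwrite("pics/top2.png",im[:,:,::-1])
# pipe ends in side view: rays meet the pipe's axis height plane (front silhouette) ~ z
for a in (s(138,240),s(326,225)): print("pipe end", np.array(rk(onz(S,a,.105))))
print("knob inner/outer ends, side", [np.array(rk(onz(S,(330+x/4.444,190+y/4.286),.111))) for x,y in((203,186),(262,178))])
print("knob ends, top", [np.array(rk(onz(T,p,.120))) for p in((424.9,243.4),(436.6,252.2))])
```

```text
FLtop [-0.1094  0.1113  0.228 ]
FRtop [-0.1096 -0.1139  0.228 ]
RL [0.121  0.1132 0.228 ]
RR [ 0.1178 -0.1107  0.228 ]
wallFL out [-0.1294  0.1129  0.116 ]
wallFR out [-0.1316 -0.115   0.116 ]
sh L [-0.1125  0.1045  0.046 ]
sh R [-0.1152 -0.1014  0.046 ]
plateFL side [-0.1031  0.1113  0.228 ]
plateFR side [-0.1168 -0.1093  0.228 ]
side shelf FL [-0.1192  0.1001  0.046 ]
side shelf FR [-0.1211 -0.0972  0.046 ]
tri wallFL [-0.1292  0.1151  0.1189]
tri wallFR [-0.1308 -0.1122  0.1174]
pipe end [0.0224 0.0797 0.105 ]
pipe end [ 0.0108 -0.0952  0.105 ]
knob inner/outer ends, side [array([-0.0445, -0.1852,  0.111 ]), array([-0.041 , -0.2238,  0.111 ])]
knob ends, top [array([-0.0437, -0.1851,  0.12  ]), array([-0.0452, -0.2181,  0.12  ])]
```

The rack centre agrees to within about 2 mm. The knob measures at rack y ≈ −0.203 and the pipe's middle is at y ≈ −0.005. I'll take the chock in, set it down by force and push.

```bash
cat >> h.py <<'E'
def slope(p):
    d=np.asarray(p)-Rack.c-[0,0,.065]; a=np.radians(9); x=d@u(Rack.yaw); return np.array([x*np.cos(a)+d[2]*np.sin(a), d@u(Rack.yaw+90), -x*np.sin(a)+d[2]*np.cos(a)])
def fs(f): return slope(np.asarray(f)+Rack.c+[0,0,.065])
E
python3 - <<'E'
from h import *
Y=-.005
def st(n): s=robot.get_state(); print(n,"s,y,h",slope(s["ee_pos"]),"F",fs(s["force"]),"t",s["time"])
robot.move_linear(Rack.S(-.20,Y,.036),velocity=.15); st("a")
h=robot.move_linear(Rack.S(-.107,Y,.036),velocity=.08,threshold=12); st(("in",h))
if not h:
    h=robot.move_linear(Rack.S(-.107,Y,.016),velocity=.015,threshold=3); st(("down",h))
    cv2.imwrite("pics/side3.png",robot.grab_frame("side")[:,:,::-1])
    s=robot.get_state(); e=slope(s["ee_pos"])
E
```

```text
a s,y,h [-0.1995 -0.005   0.0359] F [-1.2585 -0.4153 -2.0553] t 6.775
('in', False) s,y,h [-0.1076 -0.0048  0.0359] F [-0.7373 -1.492  -0.665 ] t 8.0917
('down', True) s,y,h [-0.107  -0.005   0.0277] F [-0.3962 -0.1296  5.4448] t 8.7917
```

Run:
```python
from h import *
Y=-.005
def F(k=8):
    o=[]
    for _ in range(k): robot.pause(.02); o.append(fs(robot.get_state()["force"]))
    return np.mean(o,0)
robot.move_linear(Rack.S(-.107,Y,.0293),velocity=.02); print("base",F())
for s in (-.098,-.093,-.090,-.088,-.086,-.084,-.082):
    h=robot.move_linear(Rack.S(s,Y,.0293),velocity=.02,threshold=15); f=F(); print(s,h,f,robot.get_state()["time"])
    if h: break
cv2.imwrite("pics/side4.png",robot.grab_frame("side")[:,:,::-1])
```

```text
base [-0.2567 -0.0723 -2.1704]
-0.098 False [-0.397  -0.447  -1.7961] 9.9583
-0.093 False [-0.4025  0.1009 -2.2538] 10.4917
-0.09 False [-0.859   0.1249 -1.8087] 10.925
-0.088 False [-0.4267  0.3113 -3.5797] 11.3083
-0.086 False [-0.4769  0.3276 -3.5826] 11.6917
-0.084 False [-0.4284  0.1296 -3.3649] 12.075
-0.082 False [-0.5701  0.1955 -3.4777] 12.4583
```

The normal force stepped by about 1.5 N at s = −0.088, against an expected −0.087, so the chock met the pipe there and is now a few mm past it. I'll set it down, let go, back out and look.

Run:
```python
from h import *
Y=-.005
h=robot.move_linear(Rack.S(-.082,Y,.022),velocity=.01,threshold=3); s=robot.get_state(); print(h,slope(s["ee_pos"]),fs(s["force"]))
R=s["tool_rot"]; p=s["ee_pos"]
robot.gripper_to(.066); robot.pause(.3)
s=robot.get_state(); print("open",s["opening"],s["grasp_force"],fs(s["force"]),slope(s["ee_pos"]))
print(robot.move_linear(s["ee_pos"]-.17*s["tool_rot"][:,2],velocity=.1,threshold=12))
cv2.imwrite("pics/side5.png",robot.grab_frame("side")[:,:,::-1])
Rk=None
for sg in(1,-1):
    print(sg,robot.ik(Rack.P(-.042,-.202,.25),tool(-43,0,sg)))
robot.move_ptp(Rack.P(-.30,-.22,.36),tool(-43,15,1))
for n in("side","top"): cv2.imwrite(f"pics/{n}6.png",robot.grab_frame(n)[:,:,::-1])
a=cv2.imread("pics/side6.png")[170:320,235:415]; b=cv2.imread("pics/side0.png")[170:320,235:415]
cv2.imwrite("pics/m6.png",np.hstack([cv2.resize(x,(400,333),interpolation=cv2.INTER_CUBIC) for x in(b,a)]))
s=robot.get_state(); print(s["time"],s["qpos"])
```

```text
True [-0.0822 -0.0049  0.0277] [-1.4155 -1.653   6.1267]
open 0.06614746046806147 0.0 [ 0.2283  0.5184 -0.5575] [-0.0827 -0.0054  0.0271]
False
1 [-0.4229  0.299   0.6342  1.7907 -0.1956  1.1152  1.097 ]
-1 [-0.7375  0.4339  1.0876  1.7986 -0.4172  1.1646 -1.8388]
16.7333 [-1.0316 -0.3439  0.3634  2.102   0.391   1.3453  0.0495]
```

View pics/m6.png

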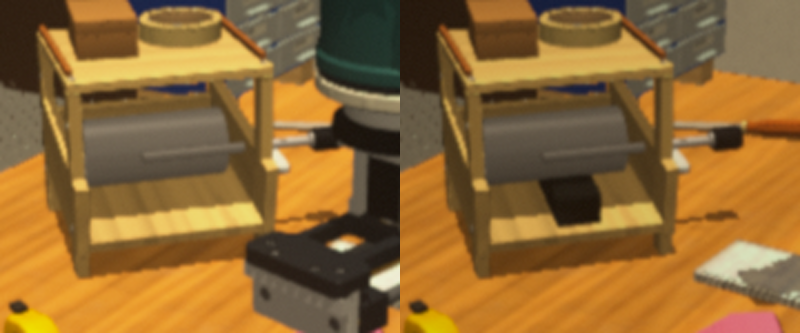

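The chock sits under the rod against the pipe near its middle, and the rod and the top items haven't moved. Next is the knob.

Run:
```python
from h import *
ok={}
for sg in(1,-1):
    q=[robot.ik(Rack.P(-.043,y,z),tool(47,0,sg)) for y,z in((-.202,.25),(-.202,.111),(-.33,.111),(-.33,.25))]
    print(sg,*q,sep="\n"); ok[sg]=all(x is not None for x in q) and np.abs(np.array(q)-robot.get_state()["qpos"]).max()
c=[s for s in ok if ok[s]]; sg=min(c,key=lambda s:ok[s]); print("use",sg)
R=tool(47,0,sg)
robot.gripper_to(.07)
robot.move_ptp(Rack.P(-.043,-.202,.25),R)
h=robot.move_linear(Rack.P(-.043,-.202,.111),velocity=.12,threshold=10); s=robot.get_state(); print(h,s["ee_pos"],s["time"])
for n in("side","top"): cv2.imwrite(f"pics/{n}7.png",robot.grab_frame(n)[:,:,::-1])
if not h:
    robot.gripper_to(.015); s=robot.get_state(); print(s["opening"],s["grasp_force"],s["force"])
```

```text
1
[-0.6369  0.3655  0.9234  1.7982 -0.3197  1.1367  2.7829]
[-0.3707  0.483   0.5902  1.9176 -0.353   0.8447  2.7956]
[ 0.2039  0.329   0.12    2.0506 -0.0559  0.765   2.749 ]
[ 1.2348  0.292  -1.0818  1.8886  0.285   1.1289  2.4376]
-1
[-0.5603  0.3339  0.8142  1.7963 -0.2673  1.1257 -0.4076]
[-0.4071  0.4954  0.6392  1.9187 -0.3864  0.8518 -0.3166]
[-0.514   0.5394  1.0372  2.0709 -0.6138  0.8754  0.1273]
[-0.6055  0.2392  1.0577  1.9389 -0.2344  1.0949 -0.2018]
use -1
False [ 0.5432 -0.0829  0.1116] 19.4333
0.02934295904912814 29.994697272777557 [10.1747 -7.4708 -9.6067]
```

Run:
```python
from h import *
s=robot.get_state(); p0=s["ee_pos"]
h=robot.move_linear(p0-.131*u(47),velocity=.05,threshold=18); s=robot.get_state()
d=(p0-s["ee_pos"])@u(47); print(h,"drawn",d,s["force"],s["opening"],s["time"])
if d>.118:
    robot.pause(.3); robot.gripper_to(.07)
    s=robot.get_state(); robot.move_linear(s["ee_pos"]+[0,0,.15],velocity=.12); robot.pause(.3)
for n in("side","top"): cv2.imwrite(f"pics/{n}8.png",robot.grab_frame(n)[:,:,::-1])
a=cv2.imread("pics/side8.png")[170:320,235:415]; b=cv2.imread("pics/top8.png")[90:290,220:460]
cv2.imwrite("pics/m8.png",np.hstack([cv2.resize(x,(400,333),interpolation=cv2.INTER_CUBIC) for x in(a,b)]))
print(robot.get_state()["time"])
```

```text
True drawn 0.11758906804959768 [ 1.5939 -0.0339  1.6946] 0.029323161233542845 22.325
22.425
```

View pics/m8.png

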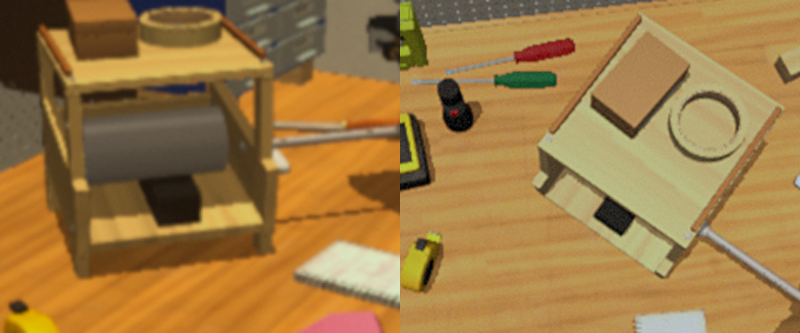

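The rod is off the pipe, which rests quietly on the chock. The pull stopped at 0.1176 m because of the changed grasp preload, so I'll continue to the end stop.

Run:
```python
from h import *
s=robot.get_state(); p0=s["ee_pos"]
h=robot.move_linear(p0-.014*u(47),velocity=.03,threshold=15); s=robot.get_state()
d=.1176+(p0-s["ee_pos"])@u(47); print(h,"drawn",d,s["force"],s["opening"],s["time"])
robot.pause(.3)
if d>.119:
    robot.gripper_to(.07)
    s=robot.get_state(); robot.move_linear(s["ee_pos"]+[0,0,.15],velocity=.12); robot.pause(.3)
T=cam("top")
im=robot.grab_frame("top")[:,:,::-1]; sd=robot.grab_frame("side")[:,:,::-1]
cv2.imwrite("pics/top9.png",im); a=sd[170:320,235:415]; b=im[90:350,220:500]
cv2.imwrite("pics/m9.png",np.hstack([cv2.resize(x,(400,350),interpolation=cv2.INTER_CUBIC) for x in(a,b)]))
print("knob expected px",proj(T,Rack.P(-.043,-.202-.125,.115)),robot.get_state()["time"])
m=(im.max(2)<60).astype(np.uint8); N,L,S,c=cv2.connectedComponentsWithStats(m)
for i in range(1,N):
    if 60<S[i,4]<400 and 440<c[i][0]<530 and c[i][1]>240: q=onz(T,c[i],.115)-Rack.c; print(S[i],c[i],q@u(-43),q@u(47))
```

```text
True drawn 0.1177069257987055 [1.2992 1.6732 2.9444] 0.029221700236927196 22.6583
knob expected px [476.6803 279.3177] 23.0583
```

View pics/m9.png

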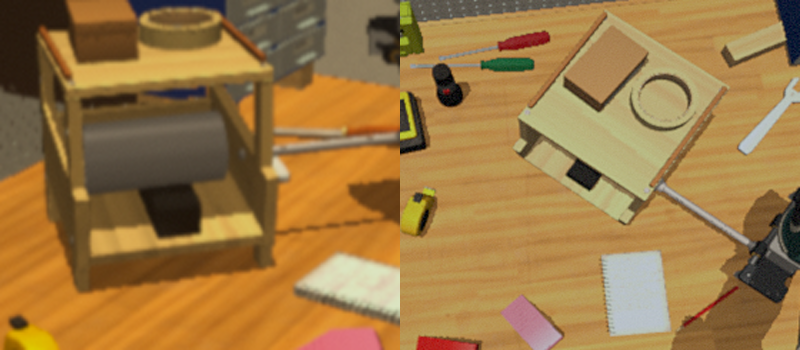

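A second immediate stop at the same point means it's at the end stop. This fits the knob having started at y = −0.203 instead of −0.195, about 8 mm out already, which gives 0.0080 + 0.1177 ≈ 0.125. I'll release and verify.

Run:
```python
from h import *
robot.gripper_to(.07)
s=robot.get_state(); robot.move_linear(s["ee_pos"]+[0,0,.16],velocity=.12)
robot.move_ptp(Rack.P(-.30,-.22,.36),tool(47,0,-1)) if robot.ik(Rack.P(-.30,-.22,.36),tool(47,0,-1)) is not None else None
T=cam("top"); im=robot.grab_frame("top")[:,:,::-1]; sd=robot.grab_frame("side")[:,:,::-1]
cv2.imwrite("pics/top10.png",im); cv2.imwrite("pics/side10.png",sd)
m=(im.max(2)<60).astype(np.uint8); N,L,S,c=cv2.connectedComponentsWithStats(m)
for i in range(1,N):
    if 60<S[i,4]<600 and 440<c[i][0]<530 and 240<c[i][1]<330: q=onz(T,c[i],.115)-Rack.c; print(S[i],c[i],q@u(-43),q@u(47))
a=cv2.imread("pics/side8.png")[215:275,265:345].astype(int); b=sd[215:275,265:345].astype(int); robot.pause(.5)
e=robot.grab_frame("side")[:,:,::-1][215:275,265:345].astype(int)
print("pipe region change since pull / over .5s",abs(a-b).mean(),abs(e-b).mean(),robot.get_state()["time"],robot.get_state()["force"])
```

```text
[465 269  18  17 169] [473.8876 277.3314] -0.04286037232825016 -0.3194211355770076
pipe region change since pull / over .5s 2.9824305555555557 0.8722916666666667 27.0917 [0.5736 0.1506 0.1974]
```

The knob now measures at rack y = −0.319, against −0.320 expected at the end stop. The pipe and chock are still, and the arm is clear.

```bash
python3 -c "
from rig import robot
print(robot.sign_off())"
```

```text
the job is handed in; nothing more can be done
None
```

The job is handed in: the pipe rests still on the chock alone, with the rod drawn to its end stop, the bystanders looking undisturbed in the camera views and the arm clear, though the hand-in returned no verdict.

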